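# Weigh a cream jar on the make-up table's beam balance

### The arm

A 6-joint arm with a two-finger parallel gripper is mounted at the origin on the work surface. World frame = base frame: x ahead of the robot, y to its left, z up, the work surface at z = 0. Lengths are in m, angles in rad, forces in N, time in s.
With the tool pointing down it reaches from about 0.25 to 0.775 m from the base axis. Payload 4 kg.
Tool frame: the origin (TCP) lies midway between the tips of the shut fingers; the grasp point (between the pads) lies 19 mm behind it; z points along the fingers, y is the direction in which the jaws open and shut (so a half turn about z gives the same grasp; the last joint's range is limited). The gripper opens to 94 mm and grips with 3 to 60 N. Pads are 16 mm wide; open, the fingers measure 119 mm over their backs; the gripper's body (75 mm by 177 mm) begins 78 mm behind the grasp point.
Start: joints at [1.191, 0.087, 1.371, -0, 1.684, -0.103], TCP at [0.15, 0.529, 0.206] pointing down, gripper open.
Joint ranges: [-3.1, 3.1], [-0.76, 2.03], [0.27, 2.55], [-1.08, 4.22], [0.17, 2.65], [-2.57, 2.57]. Speed limits (rad/s): [2.79, 2.79, 3.14, 3.14, 3.14, 3.14].

### API

Orientations are given as [roll, pitch, yaw] about the fixed x, y, z axes, in that order (R = Rz(yaw) Ry(pitch) Rx(roll)).
In Python, from bench import robot, cams gives the robot as it stands.
- The arm moves only by the tool step_arm, never from a script. Its argument "plan" is a list that holds one entry, the list of rows, each a list of 5 numbers: the shift along the world's x, y, z in mm, then the turn about the world's z in rad, then the opening in per cent of the stroke, from 0 (shut) to 100 (fully open). In form: [[[tx, ty, tz, turn, fingers], ...]]. A call has 1 to 8 rows; each row is the pose to reach, as a shift and turn from the pose commanded when the call began; what a row does not reach only later rows make up. A row lasts 1/12 s, in which the tool goes at most 41.7 mm and 7.16 degrees, less where a joint would pass 70% of its speed; a pose out of reach is approached as far as the arm can. A call with a gripper value outside its range is refused whole. The fingers move at their own pace and stop on an object; the grip force is fixed at half the most. Time passes only in rows, so rows that repeat a pose let the fingers close. It gives the time, the measured TCP pose, the force and the opening at its end, in the units of the state.
- robot.get_obs(): the state, without advancing time (a new reading comes with each control period).
- cams.snapshot(name): name is "scene" or "top"; returns a dict with "frame" (420x560x3 uint8, red, green, blue), "camera_matrix" (3x3 intrinsics, pixels), "origin" and "attitude" of the camera in the world. Camera axes: x right, y down, z forward; pixel columns grow to the right and rows downward; lengths in m; the calibration is good to about 2 mm. A picture is of the moment at which its call begins. There is no depth.
- robot.close_job(): hands the job in, once; it reports no verdict.
The state is a dict: "time": time; "joint_positions": joint angles; "qvel": joint speeds; "joint_torque": joint torques, N m; "tool_pos": TCP position; "ee_rot": TCP orientation; "wrist_force": force on the tool from outside, world axes, zero at the start; "wrist_torque": the same for the moment, N m; "width": finger opening in m.
Only numpy, scipy, OpenCV 4.12 (cv2) and the standard library are available. Lean on these libraries where they do the work, as an engineer would, in place of code of your own. Each camera call takes 0.05 s, during which the arm holds its last target. There are 200 camera calls.

### The job

Set the jar with the red lid gently down in the middle of the balance's pan and let go, so that the pan sinks under it. Then nudge the brass counterpoise along the beam with light sideways pushes on its red fin (under 15 N, never clamping the fin or leaning on the balance) until the beam hangs level by itself, its red pointer at the black index mark, and take the hand away. Leave everything else on the table alone.

Things in the scene. Friction and masses are not known exactly. Their poses are not given: they have to be found in the camera images.
- jar_center (a point): The jar to weigh: white pot with a red lid, an upright cylinder 56 mm in diameter and 62 mm tall (lid the same diameter, top 20 mm). Loose, 150 to 270 g (not known beforehand). The point is its centre, 31 mm above its underside; z up.
- scale: Beam balance fixed on the table: grey base 120 x 400 x 22 mm, two aluminium cheeks 117 mm high carrying the pivot at 110 mm. Origin on the table below the pivot. The beam runs along its y axis: pan on the -y arm (130 mm from the pivot), counterpoise on +y, white index post (150 mm high) 222 mm out on +y. The robot may load no part of it with over 15 N, the jar with over 25 N.
- pan_in (a point): Centre of the pan's floor: an aluminium dish of 98 mm inner diameter, rim 6 mm above the floor, fixed on the beam's -y end. Floor 120 mm above the table when the beam is level, about 13 mm higher or lower at the stops. The pan is fixed to the beam and tips with it (under 6 degrees); its z axis is the normal of the floor.
- beam (a joint): Beam angle (rad): 0 level; positive = pan down, counterpoise and pointer up; negative = pan up. Stops at -0.10 and 0.10, starts pan up. Damped; settles within 1.5 s when let go. Near level, 1 mm of counterpoise outward lowers it by about 0.006 to 0.007; beyond some 16 mm from the balance point the beam lies on a stop.
- poise (a joint): Counterpoise position along the beam (m): 0 to 0.14, growing outward (+y of the balance, away from the pan); its centre is 25 mm plus this from the pivot. It resists sliding with about 2.5 N plus a little drag and stays where left. The balance point depends on the jar: 0.04 to 0.12, always further out than the start.
- fin (a point): Centre of the upright red fin by which the counterpoise is pushed: 10 mm thick along the beam, 24 mm across, 44 mm tall. It stands on a brass block (36 mm along the beam, 34 mm wide, top 21 mm below this point): keep fingertips above it. The point is 37 mm above the beam's centre line, so it shifts a few mm along the beam as the beam tips. Its y axis points outward along the beam.
- pointer (a point): Tip region of the beam's red pointer at the +y end, 214 mm from the pivot.
- index_mark (a point): Black index mark on the white index post, 110 mm above the table: the pointer is opposite it when the beam is level.
- jar_white_center (a point): Another jar, amber with a white lid, same size, 56 x 62 mm; its centre. Leave it alone.
- jar_black_center (a point): Another jar, white with a black lid, same size; its centre. Leave it alone.
- spray: White spray bottle, 48 mm in diameter, 170 mm tall, origin at its underside. Leave it alone.
- toner: Light blue bottle, 48 mm in diameter, 130 mm tall, origin at its underside. Leave it alone.
- compact: Black round compact, 68 mm in diameter, 15 mm high; origin at its underside. Leave it alone.
- brush: Make-up brush, 170 mm long, lying along its x axis. Leave it alone.
Not all that is in view belongs to the job. What is shaped like the part that bears jar_center but green or purple is not meant.

How it is judged:
On the way, in this order (a step that is already met when the one before it is completed fails the run):
1. the red-lidded jar stands free on the pan, which has sunk under it (horizontal distance between jar_center and pan_in below 0.022 m and z of jar_center in the frame of pan_in between 0.026 and 0.036 m and angle between jar_center's own z axis and vertical below 0.2 rad and contact force between the fingers and jar below 0.05 N and contact force between the fingers and scale below 0.05 N and value of joint beam above 0.06 rad), for 0.3 s.
2. with the jar on the pan and the hand off, the beam hangs level (horizontal distance between jar_center and pan_in below 0.022 m and z of jar_center in the frame of pan_in between 0.026 and 0.036 m and angle between jar_center's own z axis and vertical below 0.2 rad and contact force between the fingers and jar below 0.05 N and contact force between the fingers and scale below 0.05 N and value of joint beam between -0.025 and 0.025 rad and velocity of joint beam between -0.05 and 0.05 rad/s), for 0.4 s.
At the end, for the whole second after the job is handed in: The red-lidded jar stands upright on the pan's floor, within 22 mm of its centre, and nothing holds it or the balance; the beam is at rest within 0.025 rad of level (about 5 mm at the pointer) (all of step 2 and linear speed of jar below 0.02 m/s); the robot touches nothing.
It fails at once if the robot loads the balance (counterpoise included) with more than 15 N (contact force between the fingers and scale above 15 N).
It fails at once if the jar is pressed or dropped on the balance with more than 25 N (contact force between jar and scale above 25 N).
It fails at once if another thing on the table is moved by more than 15 mm (distance of any of jar_white_center, jar_black_center, spray, toner, compact, brush from where it was at the start of the episode above 0.015 m).
It also fails if it takes over 72 s, if anything falls off the work surface, if the arm or the gripper's body presses on something with over 40 N, if the wrist force passes 120 N, or if a joint passes its speed limit or range.

## Working session

There is one attempt and no reset: what is moved stays moved. The work goes in short steps, Python scripts to look and compute and a tool call to move; the robot and the scene stay as the last step left them, time stands still between calls to the robot, and variables do not carry over. Pictures are saved under pics/ and viewed, about 8 in all and at most 12, crops included, and the job is handed in when it is done.

Besides the shell and the picture viewer there is one more tool, called after ">>>" by a JSON object that holds its "api" and its "payload", one argument or row to a line. step_arm: Moves the arm, as the interface text tells. Its arguments: {"type":"object","properties":{"plan":{"type":"array"}},"required":["plan"]}

```bash
mkdir -p pics; cat > h.py <<'E'
import numpy as np, cv2
from bench import robot, cams
def snap(n,f):
    s=cams.snapshot(n); cv2.imwrite('pics/'+f,s['frame'][:,:,::-1]); np.savez('pics/'+f+'.npz',**s); return s
def load(f): return np.load('pics/'+f+'.npz')
def Rm(s):
    a=np.array(s['attitude'])
    if a.shape==(3,3): return a
    from scipy.spatial.transform import Rotation as R
    return R.from_euler('xyz',a).as_matrix() if a.size==3 else R.from_quat(a).as_matrix()
def ray(s,u,v):
    d=Rm(s)@np.linalg.inv(s['camera_matrix'])@[u,v,1]; return np.array(s['origin']),d
def onz(s,u,v,z):
    o,d=ray(s,u,v); return o+d*(z-o[2])/d[2]
def proj(s,p):
    q=s['camera_matrix']@(Rm(s).T@(np.array(p)-s['origin'])); return q[:2]/q[2]
def tri(s1,a,s2,b):
    o,d=ray(s1,*a);p,e=ray(s2,*b); t=np.linalg.lstsq(np.c_[d,-e],p-o,rcond=None)[0]
    A=o+d*t[0];B=p+e*t[1]; return (A+B)/2,np.linalg.norm(A-B)
E
python3 - <<'E'
from h import *
a=snap('scene','s0.png');b=snap('top','t0.png')
for s in(a,b): print(s['origin'],s['attitude'],s['camera_matrix'])
print(robot.get_obs())
cv2.imwrite('pics/both0.png',cv2.resize(np.hstack([a['frame'],b['frame']])[:,:,::-1],(800,300),interpolation=3))
E
```

```text
[1.34400698 0.03671849 1.13725255] [-2.48542412 -0.01567571  1.59529853] [[479.55180078   0.         281.99306752]
 [  0.         479.55180078 216.60938826]
 [  0.           0.           1.        ]]
[0.36687489 0.04141828 1.31913883] [-2.98242622 -0.00587744 -1.58540756] [[435.74900862   0.         278.94258348]
 [  0.         435.74900862 208.98872015]
 [  0.           0.           1.        ]]
{'time': 0.1, 'joint_positions': array([ 1.19091510e+00,  8.78860435e-02,  1.37207821e+00, -3.19303114e-05,
        1.68362489e+00, -1.03076919e-01]), 'qvel': array([-3.67235199e-04,  3.88049008e-05, -3.58371272e-03, -5.74706756e-04,
       -2.97183318e-04, -4.04346548e-04]), 'joint_torque': array([ 2.16519642e-03, -3.41250730e+01, -3.03301513e+01,  7.19288550e-02,
        3.04484298e-02, -1.09458904e-04]), 'tool_pos': array([0.15012336, 0.52859863, 0.20443117]), 'ee_rot': array([-3.13960350e+00, -1.73861593e-04,  2.86478461e+00]), 'wrist_force': array([ 0.13079141, -0.47145793,  0.66098421]), 'wrist_torque': array([-0.03016831, -0.02013394, -0.01036811]), 'width': 0.09383624536907834}
```

View pics/s0.png

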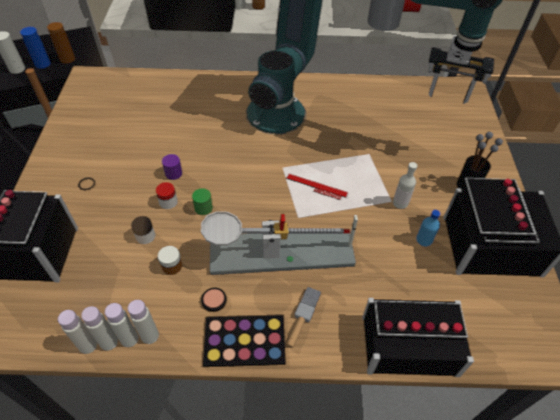

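View pics/t0.png

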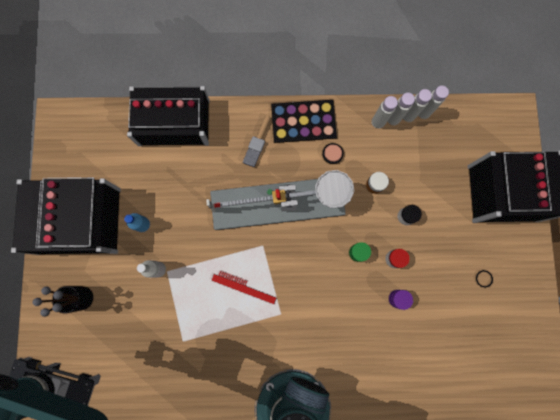

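Scene (s0/t0): the jar candidates are red lid at scene (166,193) / top (399,258), green (202,201) / (361,252), purple (172,167) / (402,299), black lid (143,228) / (411,214) and white lid (170,259) / (379,182). Only the first is a white pot with a red lid, so it fits. The balance runs from the pan at top (334,190) to the index post at (210,203). I'll confirm with an enlarged crop.

```bash
python3 - <<'E'
from h import *
a=load('s0.png');b=load('t0.png')
print(proj(a,[0,0,0]),proj(b,[0,0,0]),proj(a,[.15,.529,.206]),proj(b,[.15,.529,.206]))
A=cv2.resize(a['frame'][150:280,130:370],(800,433),interpolation=3)
B=cv2.resize(b['frame'][160:290,200:440],(800,433),interpolation=3)
cv2.imwrite('pics/c1.png',A[:,:,::-1]);cv2.imwrite('pics/c2.png',B[:,:,::-1])
print(onz(a,166,188,.062),onz(b,399,258,.062))
print(onz(a,222,229,.133),onz(b,334,190,.133))
E
```

```text
[275.97336775 113.07615421] [292.60328013 408.79306657] [447.85053436  97.74452483] [ 77.2842299 372.1235279]
[ 0.42178832 -0.31153945  0.062     ] [ 0.42114671 -0.31194843  0.062     ]
[ 0.61659271 -0.12053729  0.133     ] [ 0.60849899 -0.12208017  0.133     ]
```

View pics/c1.png

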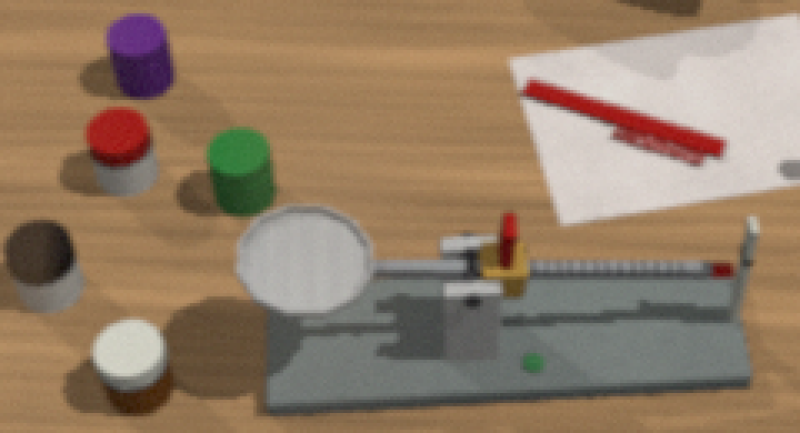

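View pics/c2.png

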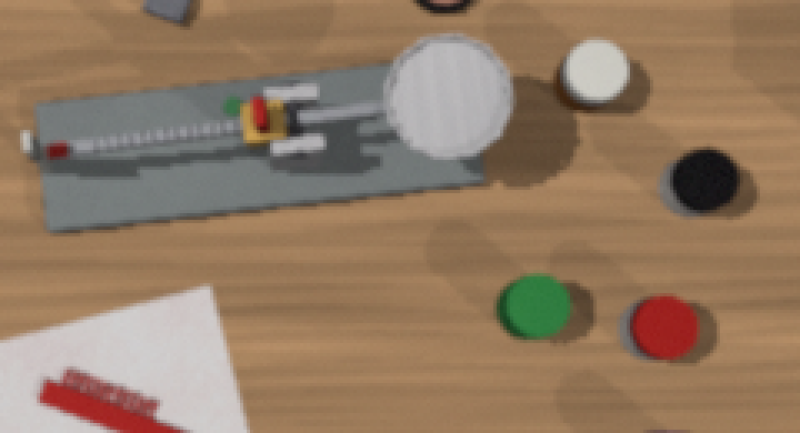

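Crops confirm: the red-lidded white pot is at c1 (119,131) / c2 (666,328). The green and purple ones beside it are decoys. Pan rim centre is at c1 (304,259) / c2 (448,96), fin at c1 (510,240), red pointer at c1 (721,270) / c2 (58,150).

```bash
python3 - <<'E'
from h import *
a=load('s0.png');b=load('t0.png')
k=.3
A=lambda x,y:(130+x*k,150+y*k)
B=lambda x,y:(200+x*k,160+y*k)
T=lambda p,q:tri(a,A(*p),b,B(*q))
print('jar top',T((119,131),(666,328)), onz(a,*A(119,131),.062),onz(b,*B(666,328),.062))
print('pan rim',T((304,259),(448,96)))
print('pointer',T((721,270),(58,150)))
print('fin top',T((511,216),(259,100)))
print('green',T((240,145),(536,306)),'white',T((130,338),(597,70)),'blk',T((40,245),(706,180)))
p=[onz(b,*B(*q),.022)[:2] for q in((36,102),(46,231),(484,182))];print('base corners',p)
d=p[2]-p[1];print('beam -y dir',d/np.linalg.norm(d),np.linalg.norm(d))
print('cheek', [onz(b,*B(*q),.117) for q in((292,92),(298,145))])
print(onz(b,*B(58,150),.09))
E
```

```text
jar top (array([ 0.42022665, -0.31515723,  0.05447405]), np.float64(0.002227534666621236)) [ 0.42685692 -0.31155077  0.062     ] [ 0.4199707  -0.31418474  0.062     ]
pan rim (array([ 0.61201571, -0.12326636,  0.13233394]), np.float64(0.0002711864665408359))
pointer (array([0.57843842, 0.20797451, 0.0877009 ]), np.float64(0.00119491466633045))
fin top (array([0.60091397, 0.03571845, 0.18014644]), np.float64(0.0022039465104626097))
green (array([ 0.44038177, -0.20256625,  0.06366038]), np.float64(0.00015762865902420504)) white (array([ 0.64714061, -0.26444403,  0.06695045]), np.float64(0.0011321255581875323)) blk (array([ 0.54932673, -0.35848443,  0.05538962]), np.float64(0.0009130656434865642))
base corners [array([0.63426674, 0.23656692]), array([0.516129  , 0.22640859]), array([ 0.55512737, -0.16851391])]
beam -y dir [ 0.09827145 -0.99515965] 0.3968433528382337
cheek [array([0.62040353, 0.00625911, 0.117     ]), array([0.57489135, 0.00202569, 0.117     ])]
[0.57801023 0.20706213 0.09      ]
```

>>> {"api": "step_arm", "payload": {
  "plan": [
    [[14,-40,10,0,100],[27,-80,20,0,100],[41,-120,20,0,100],[54,-160,20,0,100],[67,-200,20,0,100],[81,-240,20,0,100],[94,-280,20,0,100],[107,-320,20,0,100]]
  ]
}}

```text
time: 0.77
tool_pos: [0.255, 0.2133, 0.2251]
ee_rot: [-3.142, 0.0, 2.866]
wrist_force: [1.0, 0.0, 0.0]
width: 0.094
```

>>> {"api": "step_arm", "payload": {
  "plan": [
    [[13,-40,0,0,100],[26,-80,0,0,100],[40,-120,0,0,100],[53,-160,0,0,100],[66,-200,0,0,100],[79,-240,0,0,100],[92,-280,0,0,100],[105,-320,0,0,100]]
  ]
}}

```text
time: 1.43
tool_pos: [0.359, -0.1038, 0.2253]
ee_rot: [3.141, 0.0, 2.864]
wrist_force: [1.8, 0.1, 0.2]
width: 0.0937
```

>>> {"api": "step_arm", "payload": {
  "plan": [
    [[12,-40,0,0,100],[23,-80,0,0,100],[35,-120,0,0,100],[46,-160,0,0,100],[59,-202,0,0,100],[59,-202,-30,0,100],[59,-202,-60,0,100],[59,-202,-60,0,100]]
  ]
}}

```text
time: 2.1
tool_pos: [0.415, -0.3016, 0.1576]
ee_rot: [3.135, -0.013, 2.863]
wrist_force: [-0.4, 0.6, -0.4]
width: 0.0943
```

```bash
python3 - <<'E'
from h import *
o=robot.get_obs();print(o['time'],o['tool_pos'],o['ee_rot'],o['joint_positions'],o['wrist_force'])
a=snap('scene','s1.png');b=snap('top','t1.png')
A=cv2.resize(a['frame'][130:280,100:260],(400,375),interpolation=3)
B=cv2.resize(b['frame'][180:330,320:480],(400,375),interpolation=3)
cv2.imwrite('pics/c3.png',np.hstack([A,B])[:,:,::-1])
E
```

```text
2.1 [ 0.41496796 -0.30157649  0.15757647] [ 3.13477743 -0.0132869   2.8633038 ] [-7.39147622e-01  3.07932409e-02  1.52504859e+00  1.95636452e-04
  1.60068227e+00 -2.03160543e+00] [-0.44458832  0.60426439 -0.36626325]
```

View pics/c3.png

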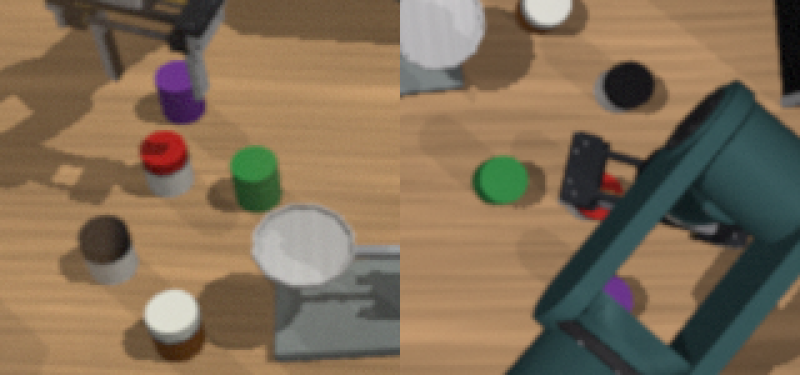

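Fingers hang above the red jar (lid at scene (165,188)); the green jar is clear of them. Now down and grip.

>>> {"api": "step_arm", "payload": {
  "plan": [
    [[0,0,-30,0,100],[0,0,-60,0,100],[0,0,-60,0,100],[0,0,-60,0,100]]
  ]
}}

```text
time: 2.53
tool_pos: [0.4183, -0.3031, 0.1065]
ee_rot: [3.141, -0.0, 2.866]
wrist_force: [-0.6, 0.1, 0.7]
width: 0.0941
```

```bash
python3 - <<'E'
from h import *
o=robot.get_obs();print(o['time'],o['tool_pos'],o['ee_rot'],o['wrist_force'])
a=snap('scene','s2.png')
print(proj(a,o['tool_pos']))
A=cv2.resize(a['frame'][130:260,100:260],(800,650),interpolation=3)[:600]
cv2.imwrite('pics/c4.png',A[:,:,::-1])
E
```

```text
2.5333 [ 0.41831485 -0.30307496  0.10651124] [ 3.14141971e+00 -2.32119901e-04  2.86562788e+00] [-0.60060118  0.14061962  0.7236639 ]
[166.42384369 177.02479959]
```

View pics/c4.png

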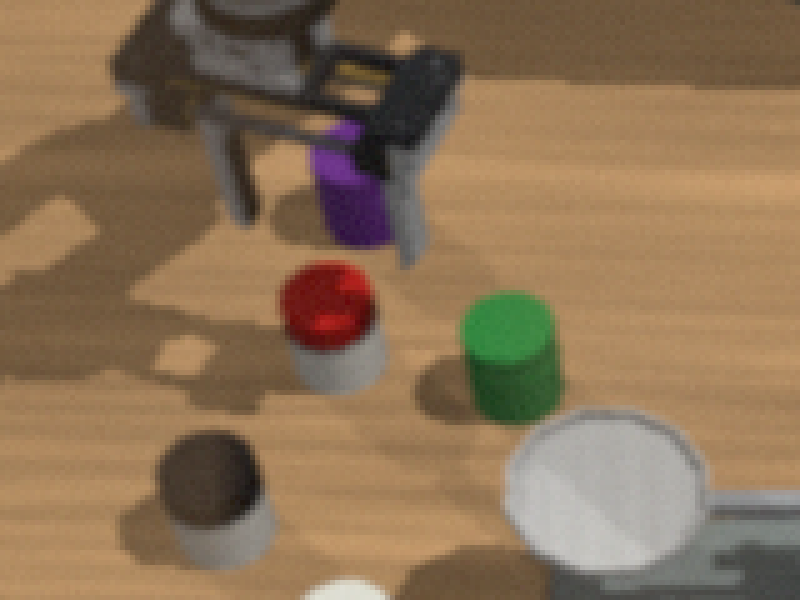

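The crop shows the fingertips' middle at scene (165.4,178.6), matching the model. The jar's lid centre is at (166,189.6), so shift +4 mm in x and -10 mm in y, then down 80 mm.

>>> {"api": "step_arm", "payload": {
  "plan": [
    [[4,-10,-5,0,100],[4,-10,-30,0,100],[4,-10,-60,0,100],[4,-10,-80,0,100],[4,-10,-80,0,100],[4,-10,-80,0,0],[4,-10,-80,0,0],[4,-10,-80,0,0]]
  ]
}}

```text
time: 3.25
tool_pos: [0.424, -0.3153, 0.0284]
ee_rot: [-3.139, 0.005, 2.865]
wrist_force: [-0.4, 0.1, 0.4]
width: 0.0776
```

>>> {"api": "step_arm", "payload": {
  "plan": [
    [[0,0,0,0,0],[0,0,0,0,0],[0,0,0,0,0],[0,0,0,0,0]]
  ]
}}

```text
time: 3.58
tool_pos: [0.4227, -0.314, 0.0264]
ee_rot: [-3.141, 0.001, 2.865]
wrist_force: [0.3, -0.5, 3.0]
width: 0.0554
```

>>> {"api": "step_arm", "payload": {
  "plan": [
    [[0,0,20,0,0],[0,0,55,0,0],[0,0,90,0,0],[0,0,125,0,0],[0,0,155,0,0],[0,0,160,0,0],[0,0,160,0,0],[0,0,160,0,0]]
  ]
}}

```text
time: 4.25
tool_pos: [0.4216, -0.313, 0.1834]
ee_rot: [3.14, -0.003, 2.865]
wrist_force: [-1.3, -0.9, -2.3]
width: 0.0557
```

```bash
python3 - <<'E'
from h import *
b=load('t0.png');a=load('s0.png');k=.3
print('pan',onz(b,200+448*k,160+96*k,.139),onz(a,130+304*k,150+259*k,.139))
E
```

```text
pan [ 0.61064563 -0.12247745  0.139     ] [ 0.61688236 -0.12206877  0.139     ]
```

>>> {"api": "step_arm", "payload": {
  "plan": [
    [[20,20,2,0.05,0],[48,48,3,0.1,0],[76,76,3,0.17,0],[104,104,3,0.24,0],[132,132,3,0.3,0],[160,160,3,0.37,0],[180,179,3,0.37,0],[190,189,3,0.37,0]]
  ]
}}

```text
time: 4.92
tool_pos: [0.6126, -0.121, 0.1834]
ee_rot: [3.138, -0.006, -3.045]
wrist_force: [-0.8, -0.2, -2.5]
width: 0.0556
```

>>> {"api": "step_arm", "payload": {
  "plan": [
    [[0,0,0,0,0],[0,0,0,0,0],[0,0,0,0,0]]
  ]
}}

```text
time: 5.17
tool_pos: [0.6109, -0.1256, 0.1869]
ee_rot: [3.141, -0.003, -3.05]
wrist_force: [-0.1, 0.7, -0.7]
width: 0.0556
```

```bash
python3 - <<'E'
from h import *
o=robot.get_obs();print(o['time'],o['tool_pos'],o['ee_rot'],o['wrist_force'])
a=snap('scene','s3.png')
c=o['tool_pos'];print(proj(a,c),proj(a,[c[0],c[1],c[2]-.026]))
A=cv2.resize(a['frame'][150:290,160:300],(600,600),interpolation=3)
cv2.imwrite('pics/c5.png',A[:,:,::-1])
E
```

```text
5.1667 [ 0.61089457 -0.12562864  0.18685649] [ 3.14122572 -0.00335733 -3.04979841] [-0.13005044  0.68313388 -0.74673248]
[218.40283481 214.42197844] [219.31530707 220.68652025]
```

View pics/c5.png

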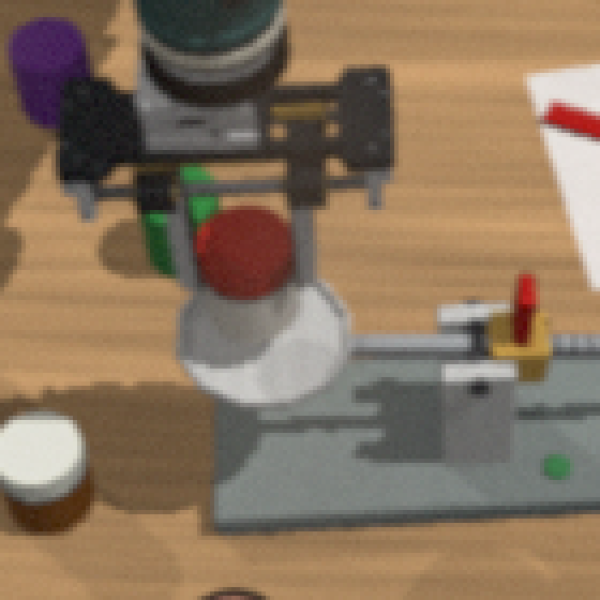

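Jar held upright above the pan (lid centre at c5 (247,255), pan centre (264,340)). Lower slowly, and watch the force.

>>> {"api": "step_arm", "payload": {
  "plan": [
    [[0,1,-10,0,0],[0,1,-18,0,0],[0,1,-22,0,0],[0,1,-24,0,0],[0,1,-26,0,0],[0,1,-28,0,0],[0,1,-30,0,0],[0,1,-31,0,0]]
  ]
}}

```text
time: 5.88
tool_pos: [0.6124, -0.1236, 0.1575]
ee_rot: [-3.142, 0.0, -3.048]
wrist_force: [0.2, 0.5, -1.3]
width: 0.0552
```

>>> {"api": "step_arm", "payload": {
  "plan": [
    [[0,0,-2,0,0],[0,0,-4,0,0],[0,0,-6,0,0],[0,0,-8,0,0],[0,0,-10,0,0],[0,0,-12,0,0],[0,0,-13,0,0],[0,0,-13,0,0]]
  ]
}}

```text
time: 6.55
tool_pos: [0.6122, -0.1236, 0.1442]
ee_rot: [3.141, -0.0, -3.048]
wrist_force: [-0.3, -0.9, -2.3]
width: 0.0556
```

```bash
python3 - <<'E'
from h import *
o=robot.get_obs();print(o['time'],o['tool_pos'],o['ee_rot'],o['wrist_force'])
a=snap('scene','s4.png')
A=cv2.resize(a['frame'][150:290,190:370],(770,600),interpolation=3)
cv2.imwrite('pics/c6.png',A[:,:,::-1])
E
```

```text
6.55 [ 0.612176   -0.12355472  0.14417396] [ 3.14128556e+00 -3.52044648e-04 -3.04837085e+00] [-0.27664159 -0.90219471 -2.33410155]
```

View pics/c6.png

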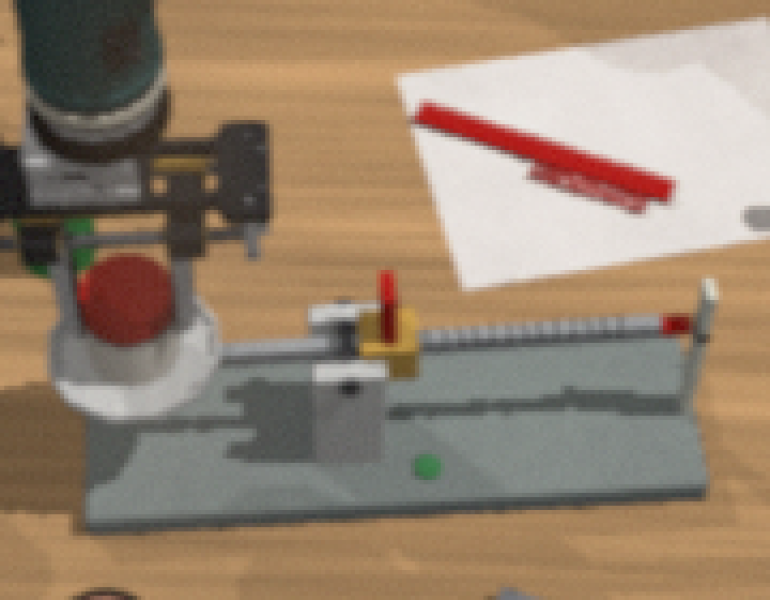

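The pan has sunk to about level under the held jar (pointer at c6 (677,324), near the mark). I'll go 4 mm lower, then open.

>>> {"api": "step_arm", "payload": {
  "plan": [
    [[0,0,-2,0,0],[0,0,-4,0,0],[0,0,-4,0,62],[0,0,-4,0,66],[0,0,-4,0,72],[0,0,-4,0,80],[0,0,-4,0,80],[0,0,-4,0,80]]
  ]
}}

```text
time: 7.27
tool_pos: [0.6124, -0.1235, 0.1408]
ee_rot: [3.141, 0.001, -3.048]
wrist_force: [0.3, -0.2, 0.3]
width: 0.0749
```

>>> {"api": "step_arm", "payload": {
  "plan": [
    [[0,0,6,0,80],[0,0,25,0,80],[0,0,50,0,80],[0,0,80,0,80],[0,0,100,0,80],[0,0,100,0,60],[0,0,100,0,45],[0,0,100,0,43]]
  ]
}}

```text
time: 7.93
tool_pos: [0.6119, -0.1234, 0.2394]
ee_rot: [3.141, -0.001, -3.048]
wrist_force: [0.1, 0.1, -0.4]
width: 0.0584
```

```bash
python3 - <<'E'
from h import *
o=robot.get_obs();print(o['time'],o['tool_pos'],o['ee_rot'],o['wrist_force'],o['width'])
a=snap('scene','s5.png')
A=cv2.resize(a['frame'][150:290,190:370],(770,600),interpolation=3)
cv2.imwrite('pics/c7.png',A[:,:,::-1])
E
```

```text
7.9333 [ 0.61190337 -0.12342181  0.23938701] [ 3.14084344e+00 -1.45697618e-03 -3.04829718e+00] [ 0.11917094  0.09821275 -0.39046625] 0.058449287563110366
```

View pics/c7.png

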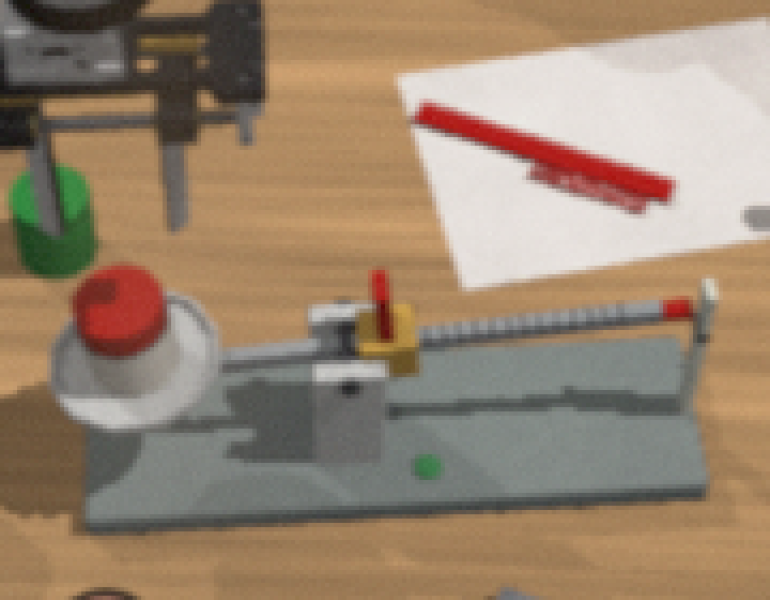

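The jar stands on the sunk pan (lid at c7 (120,310)), the beam is at its pan-down stop with the pointer at c7 (677,309), and the hand is clear. I'll measure the fin and pointer by colour blobs, using both stop positions (s0, s5) to calibrate level.

```bash
cat >> h.py <<'E'
PIV=np.array([.5976,.0041]);U=np.array([-.098,.995])
def blob(s,x0,x1,y0,y1):
    f=s['frame'][y0:y1,x0:x1].astype(float); w=np.clip(f[:,:,0]-1.3*np.maximum(f[:,:,1],f[:,:,2])-15,0,None)
    w[w<10]=0
    n=(w>0).sum(); w=np.minimum(w,60); yy,xx=np.mgrid[y0:y1,x0:x1]; return (w*xx).sum()/w.sum(),(w*yy).sum()/w.sum(),n
def point(s): return blob(s,338,356,214,240)
def beam(s):
    a,b=point(load('s0.png'))[1],point(load('s5.png'))[1]
    return -.1+.2*(a-point(s)[1])/(a-b)
E
python3 - <<'E'
from h import *
for f in('s0','s4','s5'):
    s=load(f+'.png');print(f,point(s),beam(s))
a=load('s0.png');s=load('s5.png');print('level px pointer',proj(s,[*(PIV+U*.214),.110]),'+.1',proj(s,[*(PIV+U*.213),.1314]),'-.1',proj(s,[*(PIV+U*.213),.0886]))
for s in(a,s):
  b=blob(s,268,300,208,232);print('fin',b)
  for z in (.147,.15):
    p=onz(s,b[0],b[1],z);print(z,p,(p[:2]-PIV)@U)
E
```

```text
s0 (np.float64(346.33399602385686), np.float64(230.69229070024298), np.int64(23)) -0.1
s4 (np.float64(347.4382730100918), np.float64(225.27604522346155), np.int64(32)) 0.01862930218384938
s5 (np.float64(347.8329375445262), np.float64(221.56091189741156), np.int64(38)) 0.1
level px pointer [350.44095581 225.6642175 ] +.1 [351.1108323  220.85427513] -.1 [349.05823321 230.385385  ]
fin (np.float64(282.1349144995208), np.float64(220.6577197810693), np.int64(75))
0.147 [0.59449758 0.03424653 0.147     ] 0.030299829877325567
0.15 [0.59676824 0.03425401 0.15      ] 0.030084756507703578
fin (np.float64(278.7841320301668), np.float64(219.45547701985186), np.int64(69))
0.147 [0.59090382 0.02546255 0.147     ] 0.021911965077762018
0.15 [0.59318537 0.02549665 0.15      ] 0.02172230299782509
```

>>> {"api": "step_arm", "payload": {
  "plan": [
    [[-4,40,0,0,43],[-8,80,0,0,43],[-13,120,0,0,43],[-16,149,0,0,43],[-16,149,0,0,43],[-16,149,0,0,43]]
  ]
}}

```text
time: 8.48
tool_pos: [0.5954, 0.0268, 0.2386]
ee_rot: [3.142, -0.003, -3.045]
wrist_force: [0.3, -0.4, -1.1]
width: 0.0402
```

```bash
python3 - <<'E'
from h import *
o=robot.get_obs();print(o['time'],o['tool_pos'],o['ee_rot'],o['width'],(o['tool_pos'][:2]-PIV)@U)
a=snap('scene','s6.png');print(beam(a))
A=cv2.resize(a['frame'][130:270,230:370],(600,600),interpolation=3)
cv2.imwrite('pics/c8.png',A[:,:,::-1])
E
```

```text
8.4833 [0.59537141 0.02682638 0.23861236] [ 3.1415187  -0.00325257 -3.04536349] 0.04021155538534509 0.022831152081245993
0.09947560420683746
```

View pics/c8.png

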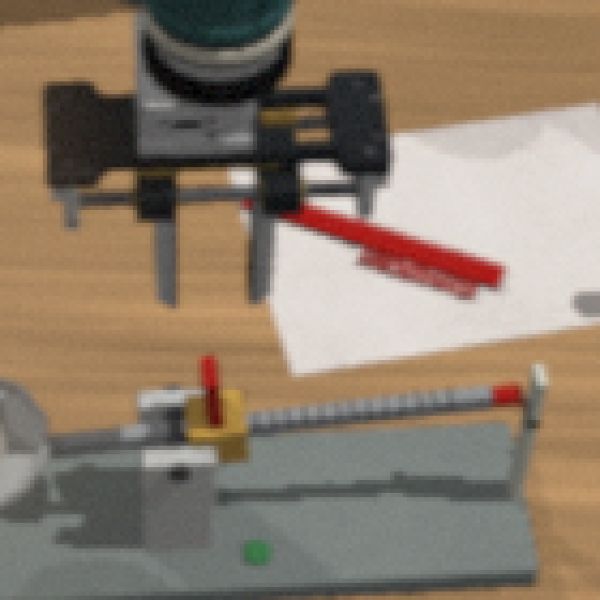

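The fin (c8 (211,390)) sits midway below the open fingers (tips at x 167 and 258). Go down around it.

>>> {"api": "step_arm", "payload": {
  "plan": [
    [[0,0,-30,0,43],[0,0,-55,0,43],[0,0,-70,0,43],[0,0,-80,0,43],[0,0,-87,0,43],[0,0,-87,0,43],[0,0,-87,0,43]]
  ]
}}

```text
time: 9.12
tool_pos: [0.5966, 0.0247, 0.1539]
ee_rot: [-3.141, 0.0, -3.049]
wrist_force: [-0.7, 0.3, 0.8]
width: 0.0405
```

>>> {"api": "step_arm", "payload": {
  "plan": [
    [[0,4,0,0,43],[-1,8,0,0,43],[-1,11,0,0,43],[-1,13,0,0,43],[-2,15,0,0,43],[-2,17,0,0,43],[-2,19,0,0,43],[-2,21,0,0,43]]
  ]
}}

```text
time: 9.78
tool_pos: [0.5943, 0.0458, 0.1539]
ee_rot: [-3.14, 0.0, -3.049]
wrist_force: [-0.3, -3.5, 1.8]
width: 0.0402
```

```bash
cat >> h.py <<'E'
def rep(f):
    o=robot.get_obs();a=snap('scene',f);p=o['tool_pos'];b=blob(a,268,340,200,232)
    print(o['time'],p.round(4),'along',((p[:2]-PIV)@U).round(4),'F',o['wrist_force'].round(1),'w',o['width'].round(4),'beam',round(beam(a),4),'fin',b,((onz(a,b[0],b[1],.149)[:2]-PIV)@U).round(4))
    return a
E
python3 -c "
from h import *
rep('s7.png')"
```

```text
Traceback (most recent call last):
  File "h.py", line 31, in rep
    print(o['time'],p.round(4),'along',((p[:2]-PIV)@U).round(4),'F',o['wrist_force'].round(1),'w',o['width'].round(4),'beam',round(beam(a),4),'fin',b,((onz(a,b[0],b[1],.149)[:2]-PIV)@U).round(4))
                                                                                                  ^^^^^^^^^^^^^^^^
AttributeError: 'float' object has no attribute 'round'
```

Contact at about 3.5 N. Continue pushing at 2.5 mm per row.

```bash
sed -i "s/o\['width'\].round(4)/round(o['width'],4)/" h.py
```

>>> {"api": "step_arm", "payload": {
  "plan": [
    [[0,2,0,0,43],[0,5,0,0,43],[-1,7.5,0,0,43],[-1,10,0,0,43],[-1,12.5,0,0,43],[-1,15,0,0,43],[-2,17.5,0,0,43],[-2,20,0,0,43]]
  ]
}}

```text
time: 10.5
tool_pos: [0.5922, 0.0668, 0.1533]
ee_rot: [3.141, -0.0, -3.048]
wrist_force: [0.3, -1.9, 0.5]
width: 0.0403
```

```bash
python3 -c "
from h import *
rep('s8.png')"
```

```text
10.5 [0.5922 0.0668 0.1533] along 0.0629 F [ 0.3 -1.9  0.5] w 0.0403 beam 0.0205 fin (np.float64(288.72561087635495), np.float64(221.09787800845123), np.int64(59)) 0.047
```

The push itself tips the beam, since the fin stands above the pivot. I'll back off 8 mm and read the beam free.

>>> {"api": "step_arm", "payload": {
  "plan": [
    [[0,-4,0,0,43],[1,-8,0,0,43],[1,-8,0,0,43],[1,-8,0,0,43],[1,-8,0,0,43],[1,-8,0,0,43],[1,-8,0,0,43],[1,-8,0,0,43]]
  ]
}}

```text
time: 11.22
tool_pos: [0.5933, 0.0585, 0.1535]
ee_rot: [3.141, -0.0, -3.048]
wrist_force: [0.7, -0.6, -0.1]
width: 0.0403
```

```bash
python3 -c "
from h import *
rep('s9.png')"
```

```text
11.2167 [0.5933 0.0585 0.1535] along 0.0546 F [ 0.7 -0.6 -0.1] w 0.0403 beam 0.1001 fin (np.float64(287.6038099203664), np.float64(219.86415447873839), np.int64(56)) 0.0445
```

>>> {"api": "step_arm", "payload": {
  "plan": [
    [[0,4,0,0,43],[-1,7,0,0,43],[-1,10,0,0,43],[-1,12.5,0,0,43],[-1,15,0,0,43],[-2,17.5,0,0,43],[-2,20,0,0,43],[-2,22.5,0,0,43]]
  ]
}}

```text
time: 11.93
tool_pos: [0.5909, 0.081, 0.1533]
ee_rot: [-3.142, -0.001, -3.048]
wrist_force: [-0.2, -3.1, -1.2]
width: 0.0406
```

>>> {"api": "step_arm", "payload": {
  "plan": [
    [[0,2.5,0,0,43],[0,5,0,0,43],[0,6,0,0,43],[0,0,0,0,43],[1,-3,0,0,43],[1,-6,0,0,43],[1,-6,0,0,43],[1,-6,0,0,43]]
  ]
}}

```text
time: 12.6
tool_pos: [0.5925, 0.0748, 0.1538]
ee_rot: [3.141, 0.001, -3.049]
wrist_force: [0.8, -0.8, -0.5]
width: 0.0406
```

>>> {"api": "step_arm", "payload": {
  "plan": [
    [[0,0,0,0,43],[0,0,0,0,43],[0,0,0,0,43],[0,0,0,0,43],[0,0,0,0,43],[0,0,0,0,43]]
  ]
}}

```text
time: 13.1
tool_pos: [0.5923, 0.075, 0.1535]
ee_rot: [3.141, -0.0, -3.048]
wrist_force: [1.3, 1.1, 0.1]
width: 0.0403
```

```bash
python3 -c "
from h import *
rep('s10.png')"
```

```text
13.1 [0.5923 0.075  0.1535] along 0.071 F [1.3 1.1 0.1] w 0.0403 beam 0.0995 fin (np.float64(295.8639779005525), np.float64(219.28408839779007), np.int64(52)) 0.066
```

>>> {"api": "step_arm", "payload": {
  "plan": [
    [[0,4,0,0,43],[-1,8,0,0,43],[-1,11,0,0,43],[-1,13.5,0,0,43],[-1,16,0,0,43],[-2,18,0,0,43],[-2,20,0,0,43],[-2,22,0,0,43]]
  ]
}}

```text
time: 13.82
tool_pos: [0.5901, 0.0969, 0.1534]
ee_rot: [-3.141, -0.0, -3.049]
wrist_force: [-0.4, -2.1, -2.0]
width: 0.0401
```

>>> {"api": "step_arm", "payload": {
  "plan": [
    [[0,-4,0,0,43],[0,-8,0,0,43],[1,-12,0,0,43],[1,-12,0,0,43],[1,-12,0,0,43],[1,-12,0,0,43],[1,-12,0,0,43],[1,-12,0,0,43]]
  ]
}}

```text
time: 14.48
tool_pos: [0.5913, 0.085, 0.1535]
ee_rot: [3.141, 0.0, -3.048]
wrist_force: [-0.3, -0.5, -0.3]
width: 0.0405
```

>>> {"api": "step_arm", "payload": {
  "plan": [
    [[0,0,0,0,43],[0,0,0,0,43],[0,0,0,0,43],[0,0,0,0,43],[0,0,0,0,43],[0,0,0,0,43]]
  ]
}}

```text
time: 14.98
tool_pos: [0.5913, 0.0849, 0.1535]
ee_rot: [3.141, 0.0, -3.048]
wrist_force: [0.5, 0.1, -0.4]
width: 0.0401
```

```bash
python3 -c "
from h import *
rep('s11.png')"
```

```text
14.9833 [0.5913 0.0849 0.1535] along 0.081 F [ 0.5  0.1 -0.4] w 0.0401 beam 0.0997 fin (np.float64(300.03746079684055), np.float64(219.5365896155186), np.int64(50)) 0.0767
```

>>> {"api": "step_arm", "payload": {
  "plan": [
    [[0,4,0,0,43],[-1,8,0,0,43],[-1,11,0,0,43],[-1,13.5,0,0,43],[-1,16,0,0,43],[-2,18.5,0,0,43],[-2,21,0,0,43],[-2,23,0,0,43]]
  ]
}}

```text
time: 15.7
tool_pos: [0.5891, 0.108, 0.1533]
ee_rot: [-3.141, -0.001, -3.048]
wrist_force: [-0.0, -2.2, -2.3]
width: 0.0405
```

>>> {"api": "step_arm", "payload": {
  "plan": [
    [[0,-4,0,0,43],[0,-8,0,0,43],[1,-12,0,0,43],[1,-12,0,0,43],[1,-12,0,0,43],[1,-12,0,0,43],[1,-12,0,0,43],[1,-12,0,0,43]]
  ]
}}

```text
time: 16.37
tool_pos: [0.5903, 0.096, 0.1535]
ee_rot: [3.141, 0.0, -3.048]
wrist_force: [0.2, -0.2, -0.1]
width: 0.0401
```

>>> {"api": "step_arm", "payload": {
  "plan": [
    [[0,0,0,0,43],[0,0,0,0,43],[0,0,0,0,43],[0,0,0,0,43],[0,0,0,0,43],[0,0,0,0,43]]
  ]
}}

```text
time: 16.87
tool_pos: [0.5903, 0.0959, 0.1535]
ee_rot: [3.142, 0.0, -3.048]
wrist_force: [0.4, 0.3, -0.2]
width: 0.0402
```

```bash
python3 -c "
from h import *
rep('s12.png')"
```

```text
16.8667 [0.5903 0.0959 0.1535] along 0.0921 F [ 0.4  0.3 -0.2] w 0.0402 beam 0.0541 fin (np.float64(304.6507469765236), np.float64(219.91093194213894), np.int64(53)) 0.0885
```

The beam reads 0.054 rad, so about 8 mm more.

>>> {"api": "step_arm", "payload": {
  "plan": [
    [[0,4,0,0,43],[-1,8,0,0,43],[-1,11,0,0,43],[-1,13,0,0,43],[-1,15,0,0,43],[-2,17,0,0,43],[-2,19,0,0,43],[-2,20,0,0,43]]
  ]
}}

```text
time: 17.58
tool_pos: [0.5881, 0.1159, 0.1533]
ee_rot: [-3.141, -0.001, -3.048]
wrist_force: [-0.9, -3.3, -1.5]
width: 0.0404
```

>>> {"api": "step_arm", "payload": {
  "plan": [
    [[0,-4,0,0,43],[0,-8,0,0,43],[1,-13,0,0,43],[1,-13,0,0,43],[1,-13,0,0,43],[1,-13,0,0,43],[1,-13,0,0,43],[1,-13,0,0,43]]
  ]
}}

```text
time: 18.25
tool_pos: [0.5893, 0.1031, 0.1535]
ee_rot: [3.141, 0.0, -3.048]
wrist_force: [-0.8, 0.8, 0.5]
width: 0.0404
```

>>> {"api": "step_arm", "payload": {
  "plan": [
    [[0,0,0,0,43],[0,0,0,0,43],[0,0,0,0,43],[0,0,0,0,43],[0,0,0,0,43],[0,0,0,0,43],[0,0,0,0,43],[0,0,0,0,43]]
  ]
}}

```text
time: 18.92
tool_pos: [0.5893, 0.1029, 0.1535]
ee_rot: [3.141, -0.0, -3.048]
wrist_force: [0.6, -0.7, 0.3]
width: 0.0403
```

```bash
python3 -c "
from h import *
rep('s13.png')"
```

```text
18.9167 [0.5893 0.1029 0.1535] along 0.0991 F [ 0.6 -0.7  0.3] w 0.0403 beam 0.0115 fin (np.float64(307.7139125892391), np.float64(220.18117708514714), np.int64(60)) 0.0964
```

0.0115 is in tolerance already; one small 2 mm nudge for margin.

>>> {"api": "step_arm", "payload": {
  "plan": [
    [[0,4,0,0,43],[-1,8,0,0,43],[-1,10,0,0,43],[-1,12,0,0,43],[-1,13,0,0,43],[-1,14,0,0,43],[-1,15,0,0,43],[-1,15,0,0,43]]
  ]
}}

```text
time: 19.63
tool_pos: [0.5881, 0.1173, 0.153]
ee_rot: [-3.141, -0.001, -3.049]
wrist_force: [-0.3, -1.8, -2.1]
width: 0.0401
```

>>> {"api": "step_arm", "payload": {
  "plan": [
    [[0,-4,0,0,43],[0,-8,0,0,43],[1,-15,0,0,43],[1,-15,0,0,43],[1,-15,0,0,43],[1,-15,0,0,43],[1,-15,0,0,43],[1,-15,0,0,43]]
  ]
}}

```text
time: 20.3
tool_pos: [0.5893, 0.1031, 0.1535]
ee_rot: [3.141, 0.0, -3.048]
wrist_force: [-0.1, 0.3, 0.5]
width: 0.0402
```

>>> {"api": "step_arm", "payload": {
  "plan": [
    [[0,0,0,0,43],[0,0,0,0,43],[0,0,0,0,43],[0,0,0,0,43],[0,0,0,0,43],[0,0,0,0,43],[0,0,0,0,43],[0,0,0,0,43]]
  ]
}}

```text
time: 20.97
tool_pos: [0.5893, 0.1029, 0.1535]
ee_rot: [3.142, 0.0, -3.048]
wrist_force: [0.6, 0.5, 0.5]
width: 0.0402
```

```bash
python3 -c "
from h import *
rep('s14.png')"
```

```text
20.9667 [0.5893 0.1029 0.1535] along 0.0991 F [0.6 0.5 0.5] w 0.0402 beam 0.0079 fin (np.float64(308.07492141110725), np.float64(220.01929793922457), np.int64(62)) 0.0974
```

Level enough. Withdraw straight up, with the fin centred between the open fingers, and look.

>>> {"api": "step_arm", "payload": {
  "plan": [
    [[0,0,10,0,43],[0,0,30,0,43],[0,0,60,0,43],[-20,0,90,0,43],[-55,0,110,0,43],[-90,0,110,0,43],[-120,0,110,0,43],[-120,0,110,0,43]]
  ]
}}

```text
time: 21.68
tool_pos: [0.4654, 0.1032, 0.266]
ee_rot: [3.141, 0.002, -3.047]
wrist_force: [0.8, 0.2, 0.7]
width: 0.0404
```

>>> {"api": "step_arm", "payload": {
  "plan": [
    [[0,0,0,0,43],[0,0,0,0,43],[0,0,0,0,43],[0,0,0,0,43],[0,0,0,0,43],[0,0,0,0,43],[0,0,0,0,43],[0,0,0,0,43]]
  ]
}}

```text
time: 22.35
tool_pos: [0.4695, 0.1029, 0.2633]
ee_rot: [3.142, -0.001, -3.048]
wrist_force: [-0.2, 0.3, -0.8]
width: 0.0402
```

```bash
python3 -c "
from h import *
a=rep('s15.png')
cv2.imwrite('pics/c9.png',cv2.resize(a['frame'][150:290,190:370],(770,600),interpolation=3)[:,:,::-1])"
```

```text
22.35 [0.4695 0.1029 0.2633] along 0.1108 F [-0.2  0.3 -0.8] w 0.0402 beam 0.0079 fin (np.float64(308.14015086281125), np.float64(218.9094478696655), np.int64(67)) 0.0979
```

View pics/c9.png

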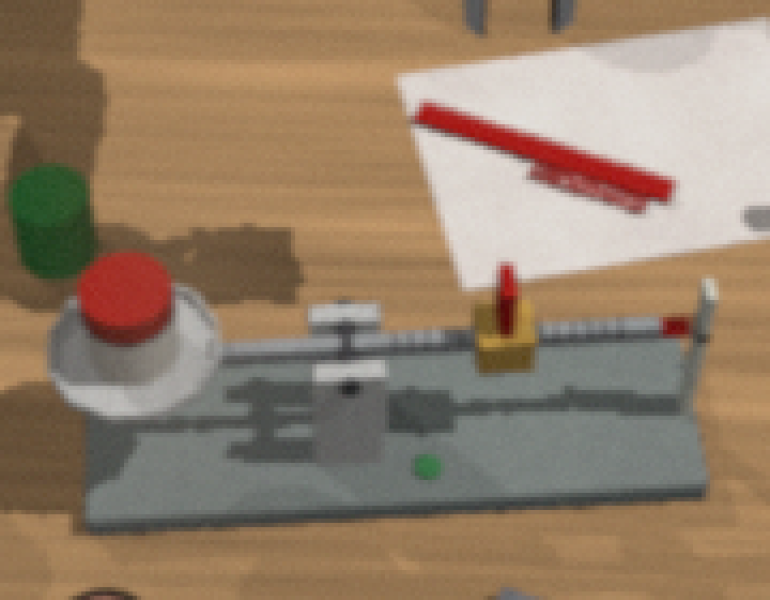

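The jar stands upright in the pan, the hand is clear, and the beam looks level with the pointer at c9 (677,327). A dark spot on the post sits lower, at (703,337), so before handing in I'll check that against the calibration with one enlarged montage of the post.

```bash
python3 - <<'E'
from h import *
t=snap('scene','s16.png')
fs=[load('s0.png'),load('s5.png'),t]
im=[cv2.resize(s['frame'][208:252,334:364],None,fx=8,fy=8,interpolation=cv2.INTER_NEAREST) for s in fs]
cv2.imwrite('pics/c10.png',np.hstack(im)[:,:,::-1])
print(point(t),beam(t))
for d in(.218,.222,.226):
  for off in(-.012,0,.012):
    q=PIV+U*d+off*np.array([.995,.098]);print(d,off,[proj(t,[*q,z]).round(1) for z in(.022,.11,.15)])
E
```

```text
(np.float64(347.54011944949366), np.float64(225.77252661646327), np.int64(26)) 0.007755119790982951
0.218 -0.012 [array([347.2, 240.7]), array([351.2, 222. ]), array([353.2, 212.8])]
0.218 0 [array([347.8, 244.2]), array([351.9, 225.6]), array([353.9, 216.5])]
0.218 0.012 [array([348.5, 247.7]), array([352.7, 229.2]), array([354.7, 220.1])]
0.222 -0.012 [array([348.6, 240.6]), array([352.7, 221.9]), array([354.7, 212.8])]
0.222 0 [array([349.2, 244.1]), array([353.4, 225.5]), array([355.4, 216.4])]
0.222 0.012 [array([349.9, 247.6]), array([354.1, 229.1]), array([356.2, 220. ])]
0.226 -0.012 [array([350. , 240.5]), array([354.1, 221.9]), array([356.2, 212.7])]
0.226 0 [array([350.6, 244. ]), array([354.9, 225.4]), array([357. , 216.3])]
0.226 0.012 [array([351.3, 247.6]), array([355.6, 229.1]), array([357.7, 220. ])]
```

View pics/c10.png

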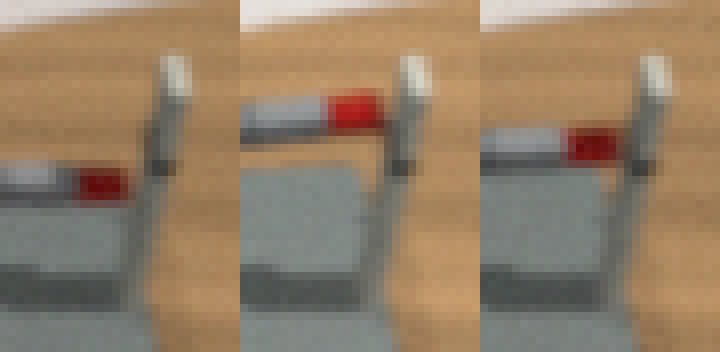

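The montage settles it. The mark is on the post's camera-side face, 12 mm off the beam plane, and the model predicts row 229.1 there, which matches the dark spot. In the beam plane, level is row 225.6 to 226.1, and the pointer is at 225.8. Hand in.

```bash
python3 -c "
from h import *
print(robot.close_job())"
```

```text
the job is handed in; nothing more can be done
None
```

I set the red-lidded jar down in the middle of the pan and released it, and the pan sank to its lower stop. I then pushed the counterpoise out by its fin in five pushes plus a 2 mm nudge, with one open finger and no clamping, until the beam hung level. The wrist force read at the end of the pushes was about 2 to 4 N; I did not record the peaks in between.

In the last pictures the hand was well clear and the jar stood upright on the pan. The beam read about +0.008 rad, against a limit of 0.025, and gave the same reading about 1.4 s and 1.5 s after the first. I also saw no sign that any other object had been moved.

One check disagreed at first: the index mark appeared about 3 px below the pointer. That matches where the model puts a mark on the post's camera-side face, 12 mm out from the beam, and the pointer's row agrees with the midpoint between the two stops. Handing the job in gave no verdict.

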